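Tip used treatment heads off a hand shovel into the soaking tub

ROBOT

A 6-joint arm with a two-finger parallel gripper is mounted at the origin on the work surface. World frame = base frame: x ahead of the robot, y to its left, z up, the work surface at z = 0. Lengths are in m, angles in rad, forces in N, time in s.
With the tool pointing down it reaches from about 0.35 to 0.8 m from the base axis. Payload 7.3 kg.
Tool frame: the origin (TCP) lies on the front face of the gripper's body, between the roots of the fingers; the fingertips stand 73 mm ahead of it and the grasp point (between the pads) lies 54 mm ahead of it; y points along the fingers, x is the direction in which the jaws open and shut, and the axes are right-handed (so a half turn about y gives the same grasp; the last joint's range is limited). The gripper opens to 85 mm and grips with 20 to 120 N. Pads are 22 mm wide; open, the fingers measure 114 mm over their backs; the gripper's body (76 mm by 85 mm) begins 54 mm behind the grasp point. The pads swing forward as they close: fully open they stand 13 mm farther back than shut.
Start: joints at [-1.312, 0.342, 1.524, -0, 1.275, -0.146], TCP at [0.207, -0.483, 0.304] pointing down, gripper open.
Joint ranges: [-2.53, 2.53], [-0.77, 2.02], [0.04, 2.7], [-1, 4.14], [0.28, 2.66], [-3.11, 3.11]. Speed limits (rad/s): [2.57, 2.57, 3.14, 3.14, 3.14, 3.14].

INTERFACE

Orientations are given as a unit quaternion [w, x, y, z].
In Python, from plant import manip, optics gives the robot as it stands.
- The arm moves only by the shell command python3 -m handwheel 'ROWS' [OPENING]. ROWS is a JSON object of lists of equal length, an entry for each row: "slide": the shift along the tool's x, y, z in units of 25 mm (1.0 is 25 mm), a list of three; "rotation": the turn, a rotation vector about the tool's x, y, z in units of 8 degrees (1.0 is 8 degrees), a list of three. In form: {"slide": [[x, y, z], ...], "rotation": [[wx, wy, wz], ...]}. A call has 1 to 8 rows; each row is the pose to reach, as a shift and turn from the pose measured when the call began, along the tool's axes at that moment; what a row does not reach only later rows make up. A row lasts 1/8 s, in which the tool goes at most 62.5 mm and 10.7 degrees, less where a joint would pass 70% of its speed; a pose out of reach is approached as far as the arm can. A call with a gripper value outside its range is refused whole. OPENING is the opening, from 0 (shut) to 1 (fully open), set as the call begins (- or left out, the last holds). The fingers move at their own pace and stop on an object; the grip force is fixed at half the most. Time passes only in rows, so rows that repeat a pose let the fingers close. It gives the time, the measured TCP pose, the force and the opening at its end, in the units of the state.
- manip.state(): the state, without advancing time (a new reading comes with each control period).
- optics.camera(name): name is "scene" or "side" or "wrist"; returns the picture (420x560x3 uint8, blue, green, red); there is no depth.
- optics.get_calibration(name): a dict with "vfov" (degrees; the focal length in pixels is half the picture's height over the tangent of half this angle, whatever the lens; pixels are square), "cx", "cy" (the principal point, pixels), "extrinsics" (4x4, takes a point from world to camera coordinates). Camera axes: x right, y down, z forward; pixel columns grow to the right and rows downward; lengths in m; the calibration is good to about 2 mm. The wrist camera is an equidistant fisheye: a pixel r from the principal point sees the ray r / f radians off the axis. A picture is of the moment at which its call begins: read the wrist's pose just before it. get_calibration takes no time and is no camera call; for the wrist camera it gives the pose at the moment of the call.
- manip.sign_off(): hands the job in, once; it reports no verdict.
The state is a dict: "time_s": time; "joint_pos": joint angles; "joint_vel": joint speeds; "joint_efforts": joint torques, N m; "ee_pos": TCP position; "tcp_rot": TCP orientation; "force": force on the tool from outside, world axes, zero at the start; "wrist_torque": the same for the moment, N m; "width": finger opening in m.
Only numpy, scipy, OpenCV 4.12 (cv2) and the standard library are available. Lean on these libraries where they do the work, as an engineer would, in place of code of your own. Each camera call takes 0.05 s, during which the arm holds its last target. There are 200 camera calls.

TASK

Pick up the loaded hand shovel by its orange handle and carry the three used treatment heads to the empty steel soaking tub without touching them and without losing any. Press the shovel's front edge down on the tub's rim while the heads are still on the blade, then tip the blade so that all three slide off into the tub, with the edge kept pressed on the rim until they are in. Lay the empty shovel flat on its teal mat again, let go of it, and leave everything else where it stands.

Things in the scene. Friction and masses are not known exactly. Their poses are not given: they have to be found in the camera images.
- shovel: Flat steel hand shovel, 200 mm long, 260 g, orange handle. Origin: centre of the blade's underside; x points from handle to front edge, z up. Blade x -55 to +55, y -58 to +58 mm, 4 mm thick, level as it lies; open in front, side lips 16 mm high, back wall 30 mm high (50 mm in its middle), all 3 mm thick. Its loaded centre of mass is ahead of the handle.
- shovel_edge (a point): middle of the shovel's front edge, on the underside (shovel x = +55, z = 0 mm); axes as the shovel
- shovel_grip (a point): best place to grip the orange handle (shovel x = -100, z = +36 mm), 45 mm behind the back wall; axes as the shovel. The handle is a straight level bar along shovel x from -55 to -145 mm, 22 mm wide (y), z = 22 to 50 mm; steady load turns it little if it is gripped hard
- shovel_tail (a point): rear end of the handle (shovel x = -145, z = +36 mm); axes as the shovel. Under it a foot 16 mm long at x = -137 mm reaches down to the mat (z = 0)
- tub: Open rectangular dark steel soaking tub, fixed and rigid, empty: outside 200 x 170 mm (x, y), rim 75 mm above its origin, walls and floor 5 mm. Origin: centre of its underside, on the table; z up. It stands left or right on the table, the mat on the other side; the long rim facing the middle of the table (y = 0) is free for the shovel.
- mat: Teal mat, fixed, 270 x 190 x 4 mm (x, y, z), on which the shovel lies at the start and must lie at the end. Origin: centre of its underside, on the table. The shovel starts on it with its handle towards the robot (shovel x about along mat x).
- head_disc: one of the three used treatment heads on the blade: white plastic block 64 x 26 x 20 mm (x, y, z), 50 g, flat underside, with a small round steel disc on top. Origin: centre of its underside, x along its length. Smooth: at rest on the blade it begins to slide at a slope of about 17 to 24 degrees.
- head_paddle: one of the three used treatment heads on the blade: white plastic block 64 x 26 x 20 mm (x, y, z), 50 g, flat underside, with a brass plate on top and a grey band. Origin: centre of its underside, x along its length. Smooth: at rest on the blade it begins to slide at a slope of about 17 to 24 degrees.
- head_roller: one of the three used treatment heads on the blade: white plastic block 64 x 26 x 20 mm (x, y, z), 50 g, flat underside, with a steel roller across its top. Origin: centre of its underside, x along its length. Smooth: at rest on the blade it begins to slide at a slope of about 17 to 24 degrees.
- cream_jar: bystander: low amber jar, 48 mm wide, 45 mm high, in the middle of the table between tub and mat. Origin: centre of its underside
- amber_bottle: bystander: amber bottle, 60 mm wide, 150 mm high, far middle. Origin: centre of its underside
- cup: bystander: white cup, 76 mm wide, 80 mm high, far right. Origin: centre of its underside
- suction_cone: bystander: standing white cone, 64 mm wide, 150 mm high, far left. Origin: centre of its underside
- face_brush: bystander: white hand brush lying on the left. Origin: its underside
- handpiece: bystander: white handpiece with a steel end, 180 mm long, lying on the right. Origin: its underside
- gel_bottle: bystander: white bottle, 56 mm wide, 160 mm high, on the right. Origin: centre of its underside
There are look-alikes about, which are no part of the job. Leave any blue look-alike of the shovel alone.

How it is judged:
On the way, in this order (a step that is already met when the one before it is completed fails the run):
1. the shovel is lifted at least 30 mm with all three heads on its blade (height (world z) of shovel above 0.034 m and x of head_disc in the frame of shovel between -0.06 and 0.06 m and y of head_disc in the frame of shovel between -0.058 and 0.058 m and z of head_disc in the frame of shovel between -0.005 and 0.03 m and x of head_paddle in the frame of shovel between -0.06 and 0.06 m and y of head_paddle in the frame of shovel between -0.058 and 0.058 m and z of head_paddle in the frame of shovel between -0.005 and 0.03 m and x of head_roller in the frame of shovel between -0.06 and 0.06 m and y of head_roller in the frame of shovel between -0.058 and 0.058 m and z of head_roller in the frame of shovel between -0.005 and 0.03 m), for 0.1 s.
2. the shovel's front edge lies on the tub's rim (edge above the tub within about 45 mm of its outside) and presses on it with more than 1 N, with all three heads still on the blade (contact force between shovel and tub above 1 N and x of shovel_edge in the frame of tub between -0.11 and 0.11 m and y of shovel_edge in the frame of tub between -0.095 and 0.095 m and z of shovel_edge in the frame of tub between 0.03 and 0.09 m and (x of shovel_edge in the frame of tub above 0.055 m or x of shovel_edge in the frame of tub below -0.055 m or y of shovel_edge in the frame of tub above 0.04 m or y of shovel_edge in the frame of tub below -0.04 m) and x of head_disc in the frame of shovel between -0.06 and 0.06 m and y of head_disc in the frame of shovel between -0.058 and 0.058 m and z of head_disc in the frame of shovel between -0.005 and 0.03 m and x of head_paddle in the frame of shovel between -0.06 and 0.06 m and y of head_paddle in the frame of shovel between -0.058 and 0.058 m and z of head_paddle in the frame of shovel between -0.005 and 0.03 m and x of head_roller in the frame of shovel between -0.06 and 0.06 m and y of head_roller in the frame of shovel between -0.058 and 0.058 m and z of head_roller in the frame of shovel between -0.005 and 0.03 m), for 0.15 s.
3. all three heads are in the tub while the blade, tilted more than 20 degrees, still presses on the rim with more than 1 N (contact force between shovel and tub above 1 N and x of shovel_edge in the frame of tub between -0.11 and 0.11 m and y of shovel_edge in the frame of tub between -0.095 and 0.095 m and z of shovel_edge in the frame of tub between 0.03 and 0.09 m and (x of shovel_edge in the frame of tub above 0.055 m or x of shovel_edge in the frame of tub below -0.055 m or y of shovel_edge in the frame of tub above 0.04 m or y of shovel_edge in the frame of tub below -0.04 m) and x of head_disc in the frame of tub between -0.1 and 0.1 m and y of head_disc in the frame of tub between -0.085 and 0.085 m and z of head_disc in the frame of tub between -0.01 and 0.07 m and x of head_paddle in the frame of tub between -0.1 and 0.1 m and y of head_paddle in the frame of tub between -0.085 and 0.085 m and z of head_paddle in the frame of tub between -0.01 and 0.07 m and x of head_roller in the frame of tub between -0.1 and 0.1 m and y of head_roller in the frame of tub between -0.085 and 0.085 m and z of head_roller in the frame of tub between -0.01 and 0.07 m and angle between shovel's own z axis and vertical above 0.35 rad), for 0.15 s.
At the end, for the whole second after the job is handed in: All three heads lie at rest inside the tub, their origins below its rim (lower than 70 mm above its underside); the shovel is released and at rest, flat (within 6 degrees) on the mat, the middle of its front edge and the end of its handle both within the mat's outline (x of head_disc in the frame of tub between -0.1 and 0.1 m and y of head_disc in the frame of tub between -0.085 and 0.085 m and z of head_disc in the frame of tub between -0.01 and 0.07 m and x of head_paddle in the frame of tub between -0.1 and 0.1 m and y of head_paddle in the frame of tub between -0.085 and 0.085 m and z of head_paddle in the frame of tub between -0.01 and 0.07 m and x of head_roller in the frame of tub between -0.1 and 0.1 m and y of head_roller in the frame of tub between -0.085 and 0.085 m and z of head_roller in the frame of tub between -0.01 and 0.07 m and x of shovel_edge in the frame of mat between -0.135 and 0.135 m and y of shovel_edge in the frame of mat between -0.095 and 0.095 m and x of shovel_tail in the frame of mat between -0.135 and 0.135 m and y of shovel_tail in the frame of mat between -0.095 and 0.095 m and angle between shovel's own z axis and vertical below 0.1 rad and height (world z) of shovel below 0.012 m and linear speed of shovel below 0.02 m/s and linear speed of each of head_disc, head_paddle, head_roller below 0.03 m/s); the robot touches nothing.
It fails at once if the fingers or the arm touch a head (over 1 N) (contact force between any of the fingers, the arm and head_disc above 1 N or contact force between any of the fingers, the arm and head_paddle above 1 N or contact force between any of the fingers, the arm and head_roller above 1 N).
It fails at once if a bystander is moved more than 30 mm (distance of any of cream_jar, amber_bottle, cup, suction_cone, face_brush, handpiece, gel_bottle from where it was at the start of the episode above 0.03 m).
It also fails if it takes over 72 s, if anything falls off the work surface, if the arm or the gripper's body presses on something with over 40 N, if the wrist force passes 120 N, or if a joint passes its speed limit or range.

## Working session

There is one attempt and no reset: what is moved stays moved. The work goes in short steps, Python scripts to look and compute and a shell command to move; the robot and the scene stay as the last step left them, time stands still between calls to the robot, and variables do not carry over. Pictures are saved under pics/ and viewed, about 8 in all and at most 12, crops included, and the job is handed in when it is done.

```bash
ls; mkdir -p pics; python3 - <<'E'
from plant import manip, optics
import cv2,numpy as np
print(manip.state())
a=[optics.camera(n) for n in("scene","side")]
for n,i in zip(("scene","side"),a):
    cv2.imwrite(f"pics/{n}0.png",i); c=optics.get_calibration(n);print(n,c)
cv2.imwrite("pics/wrist0.png",optics.camera("wrist"));print(optics.get_calibration("wrist"))
E
```

```text
pics
{'time_s': 0.0, 'joint_pos': array([-1.31201864e+00,  3.42725537e-01,  1.52500593e+00,  4.63556481e-06,
        1.27544274e+00, -1.45986754e-01]), 'joint_vel': array([ 0.00068313,  0.00060642,  0.00074696,  0.00016398,  0.00035175,
       -0.00091828]), 'joint_efforts': array([ 1.01884884e-04, -4.33674252e+01, -2.46013266e+01, -1.25922747e-04,
        7.69604085e-03, -4.29563840e-06]), 'ee_pos': array([ 0.20669764, -0.48227699,  0.3032283 ]), 'tcp_rot': array([ 0.59067021, -0.58992292,  0.38970979, -0.38887779]), 'force': array([-0.43475905,  0.05963168, -0.13857913]), 'wrist_torque': array([ 0.03549887, -0.04235153,  0.02047454]), 'width': 0.08576396455140232}
scene {'vfov': 51.64666292627831, 'cx': 276.5241299367962, 'cy': 205.04737187776368, 'extrinsics': array([[-4.85497895e-02,  9.98820312e-01,  9.49901715e-04,
         1.09273092e-02],
       [ 8.60111972e-01,  4.22910271e-02, -5.08349156e-01,
        -4.06308837e-01],
       [-5.07789635e-01, -2.38632227e-02, -8.61150529e-01,
         1.89901129e+00],
       [ 0.00000000e+00,  0.00000000e+00,  0.00000000e+00,
         1.00000000e+00]])}
side {'vfov': 54.12774082988482, 'cx': 279.1923430866978, 'cy': 211.09639797359077, 'extrinsics': array([[-0.89109346, -0.45365775,  0.01212786,  0.44923934],
       [-0.35181345,  0.67367205, -0.64991789,  0.21223711],
       [ 0.28667009, -0.58340433, -0.75990766,  1.13577747],
       [ 0.        ,  0.        ,  0.        ,  1.        ]])}
{'vfov': 65.70646984690485, 'cx': 278.36390512283276, 'cy': 206.1990610042743, 'extrinsics': array([[ 3.95847798e-01, -9.18315913e-01, -6.35886505e-04,
        -5.23220989e-01],
       [-8.86975916e-01, -3.82517603e-01,  2.58754726e-01,
        -3.38518346e-02],
       [-2.37861820e-01, -1.01863472e-01, -9.65942849e-01,
         3.79997896e-01],
       [ 0.00000000e+00,  0.00000000e+00,  0.00000000e+00,
         1.00000000e+00]])}
```

View pics/scene0.png

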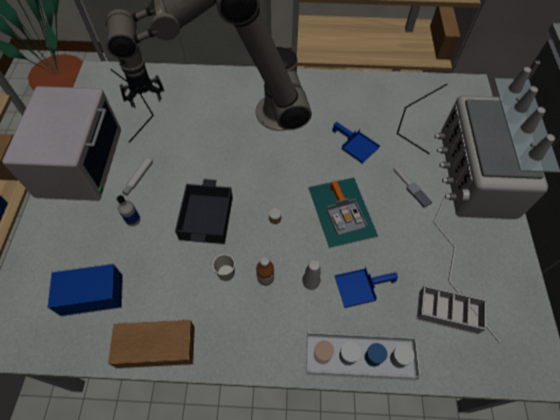

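View pics/side0.png

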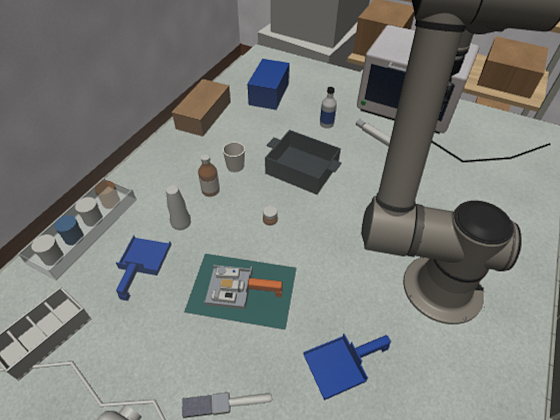

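```bash
cat > h.py <<'E'
import numpy as np,cv2
from plant import manip,optics
from scipy.spatial.transform import Rotation as R
def cal(n): 
    c=optics.get_calibration(n); c['f']=210/np.tan(np.radians(c['vfov'])/2); return c
def ray(n,uv,c):
    p=(np.atleast_2d(uv)-[c['cx'],c['cy']])/c['f']
    if n=='wrist':
        r=np.linalg.norm(p,axis=1)[:,None]; p=p*np.tan(r)/np.maximum(r,1e-9)
    E=c['extrinsics']; d=np.c_[p,np.ones(len(p))]@E[:3,:3]
    return -E[:3,:3].T@E[:3,3],d
def onplane(n,uv,z,c):
    o,d=ray(n,uv,c); return o+d*((z-o[2])/d[:,2])[:,None]
def tri(n1,uv1,c1,n2,uv2,c2):
    o1,d1=ray(n1,uv1,c1);o2,d2=ray(n2,uv2,c2);d1=d1[0];d2=d2[0]
    s=np.linalg.lstsq(np.c_[d1,-d2],o2-o1,rcond=None)[0]
    a,b=o1+s[0]*d1,o2+s[1]*d2
    return (a+b)/2,np.linalg.norm(a-b)
def pose():
    s=manip.state(); q=s['tcp_rot']; M=R.from_quat([*q[1:],q[0]]).as_matrix()
    return s['ee_pos'],M,s
def masks(im):
    h=cv2.cvtColor(im,cv2.COLOR_BGR2HSV)
    return {'mat':cv2.inRange(h,(78,100,30),(100,255,200)),'orange':cv2.inRange(h,(4,170,90),(17,255,255))}
def big(m):
    return max(cv2.findContours(m,cv2.RETR_EXTERNAL,cv2.CHAIN_APPROX_NONE)[0],key=cv2.contourArea)
E
python3 - <<'E'
from h import *
for n in('scene','side'):
    c=cal(n); im=cv2.imread(f'pics/{n}0.png'); m=masks(im)
    k=big(cv2.morphologyEx(m['mat'],cv2.MORPH_CLOSE,np.ones((5,5))))
    ap=cv2.approxPolyDP(cv2.convexHull(k),6,True)[:,0].astype(float); w=onplane(n,ap,.004,c)
    print(n,'mat',ap.tolist(),w.round(3).tolist(),w.mean(0).round(3))
    k=big(m['orange']); r=cv2.minAreaRect(k); b=cv2.boxPoints(r)
    print('orange',cv2.contourArea(k),b.round().tolist(),onplane(n,b,.054,c).round(3).tolist())
    h=cv2.cvtColor(im,cv2.COLOR_BGR2HSV); dk=cv2.inRange(h,(0,0,0),(180,255,85))
    roi=np.zeros_like(dk); x0,y0,x1,y1=(165,165,245,255) if n=='scene' else (255,115,350,200); roi[y0:y1,x0:x1]=255
    k=big(dk&roi); k2=big(cv2.morphologyEx(dk&roi,cv2.MORPH_OPEN,np.ones((19,19)))); b=cv2.boxPoints(cv2.minAreaRect(k2))
    ap=cv2.approxPolyDP(cv2.convexHull(k2),4,True)[:,0].astype(float)
    print('tub',cv2.boundingRect(k),ap.tolist(),onplane(n,ap,.075,c).round(3).tolist())
im=np.vstack([cv2.resize(cv2.imread('pics/scene0.png')[160:260,160:390],None,fx=3,fy=3),cv2.resize(cv2.imread('pics/side0.png')[120:200,160:390],None,fx=3,fy=3)])
cv2.imwrite('pics/crop0.png',im)
E
```

```text
scene mat [[353.0, 179.0], [376.0, 235.0], [329.0, 246.0], [309.0, 188.0]] [[0.34, 0.308, 0.004], [0.584, 0.382, 0.004], [0.636, 0.21, 0.004], [0.391, 0.135, 0.004]] [0.488 0.259 0.004]
orange 74.0 [[332.0, 183.0], [336.0, 181.0], [344.0, 198.0], [339.0, 200.0]] [[0.394, 0.217, 0.054], [0.384, 0.235, 0.054], [0.459, 0.262, 0.054], [0.469, 0.245, 0.054]]
tub (175, 179, 58, 66) [[230.0, 187.0], [225.0, 241.0], [179.0, 240.0], [185.0, 186.0]] [[0.447, -0.162, 0.075], [0.669, -0.157, 0.075], [0.673, -0.316, 0.075], [0.451, -0.33, 0.075]]
side mat [[282.0, 297.0], [249.0, 294.0], [252.0, 276.0], [282.0, 280.0]] [[0.379, 0.23, 0.004], [0.462, 0.263, 0.004], [0.483, 0.21, 0.004], [0.402, 0.183, 0.004]] [0.431 0.221 0.004]
orange 2.5 [[249.0, 279.0], [256.0, 279.0], [256.0, 281.0], [249.0, 281.0]] [[0.468, 0.248, 0.054], [0.452, 0.239, 0.054], [0.449, 0.244, 0.054], [0.465, 0.253, 0.054]]
tub (265, 130, 76, 64) [[273.0, 140.0], [303.0, 135.0], [336.0, 147.0], [338.0, 166.0], [321.0, 187.0], [297.0, 186.0], [267.0, 173.0]] [[0.662, -0.262, 0.075], [0.582, -0.335, 0.075], [0.455, -0.329, 0.075], [0.414, -0.245, 0.075], [0.426, -0.131, 0.075], [0.494, -0.101, 0.075], [0.604, -0.108, 0.075]]
```

View pics/crop0.png

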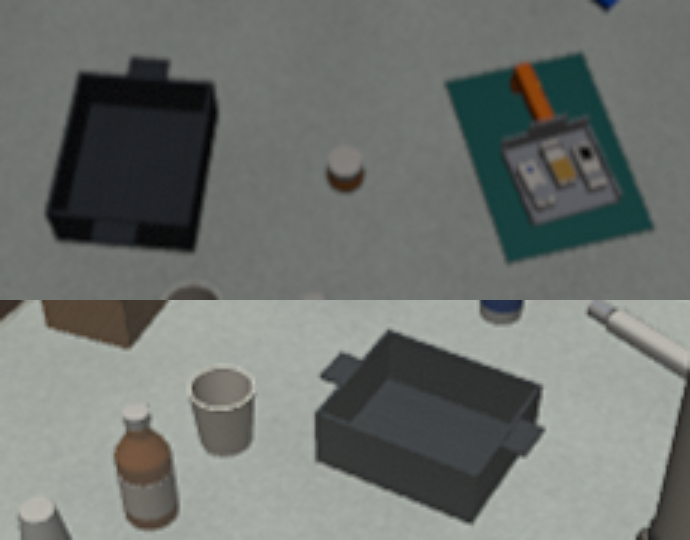

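```bash
python3 -m handwheel '{"slide":[[-1.24,0,1.58],[-2.48,0,3.16],[-3.7,0,4.75],[-4.96,0,6.33],[-6.2,0,7.9],[-7.45,0,9.5],[-8.7,0,11.1],[-9.93,0,12.66]],"rotation":[[0,-1.25,0],[0,-2.5,0],[0,-3.75,0],[0,-5,0],[0,-6.25,0],[0,-7.5,0],[0,-8.75,0],[0,-10,0]]}' 1; cat >> h.py <<'E'
def goto(target,yaw,pitch=0,p=None):
    """units of slide / rotation to bring the TCP to target with tool y down, tool z at yaw (deg), nose-down pitch deg (shovel x=-tool z)"""
    P,M,s=pose()
    T=tool(yaw,pitch)
    return (M.T@(np.array(target)-P)/.025).round(2),(np.degrees(R.from_matrix(M.T@T).as_rotvec())/8).round(2)
def tool(yaw,pitch):
    sx=R.from_euler('ZY',[yaw-180,pitch],degrees=True).as_matrix() # shovel frame axes
    return np.c_[sx[:,1],-sx[:,2],-sx[:,0]]
E
python3 - <<'E'
from h import *
P,M,s=pose();print(P,M.round(2),s['joint_pos'].round(2),s['force'])
print(goto([.4265,.24,.24],200))
E
```

```text
time_s: 1.15
ee_pos: [0.4004, -0.1279, 0.3037]
tcp_rot: [0.703, -0.702, -0.083, 0.083]
force: [1.1, -1.2, -1.0]
width: 0.0853
[ 0.40038301 -0.12793394  0.30373276] [[ 0.97 -0.   -0.23]
 [ 0.23  0.    0.97]
 [ 0.   -1.    0.  ]] [-0.49  0.15  1.79  0.    1.21 -0.73] [ 1.14570872 -1.20958599 -0.99356092]
(array([ 4.46,  2.56, 14.06]), array([-0.000e+00, -1.206e+01,  1.000e-02]))
```

```bash
python3 -m handwheel '{"slide":[[0.6,0,2],[1.2,0.5,4],[1.8,1,6],[2.4,1.5,8],[3,2,10],[3.6,2.3,12],[4.2,2.5,13.5],[4.46,2.56,14.06]],"rotation":[[0,-1.3,0],[0,-2.6,0],[0,-3.9,0],[0,-5.2,0],[0,-6.5,0],[0,-7.8,0],[0,-9.1,0],[0,-10.4,0]]}' 1
python3 - <<'E'
from h import *
print(goto([.4265,.24,.24],200))
E
```

```text
time_s: 2.15
ee_pos: [0.4262, 0.242, 0.2394]
tcp_rot: [0.468, -0.467, -0.53, 0.53]
force: [0.1, -0.2, 0.4]
width: 0.0852
(array([-0.08, -0.02, -0.  ]), array([-0.01, -1.6 ,  0.01]))
```

```bash
python3 -m handwheel '{"slide":[[-0.08,0,0],[-0.08,0,0],[-0.08,0,0]],"rotation":[[0,-1,0],[0,-1.6,0],[0,-1.6,0]]}' 1
python3 - <<'E'
from h import *
P,M,s=pose();c=cal('wrist');im=optics.camera('wrist');cv2.imwrite('pics/w1.png',im);print(P,s['force'])
m=masks(im)['orange'];k=big(m);r=cv2.minAreaRect(k);b=cv2.boxPoints(r);w=onplane('wrist',b,.054,c)
print(cv2.contourArea(k),b.round().tolist(),w.round(4).tolist())
E
```

```text
time_s: 2.52
ee_pos: [0.4263, 0.2401, 0.2392]
tcp_rot: [0.406, -0.405, -0.579, 0.579]
force: [-0.2, 1.1, 0.4]
width: 0.0848
[0.4263473  0.24008467 0.23916799] [-0.23978557  1.08957266  0.41782673]
2436.0 [[261.0, 146.0], [286.0, 146.0], [286.0, 252.0], [261.0, 252.0]] [[0.3885, 0.2136, 0.054], [0.3818, 0.2322, 0.054], [0.4659, 0.2635, 0.054], [0.4733, 0.2434, 0.054]]
```

View pics/w1.png

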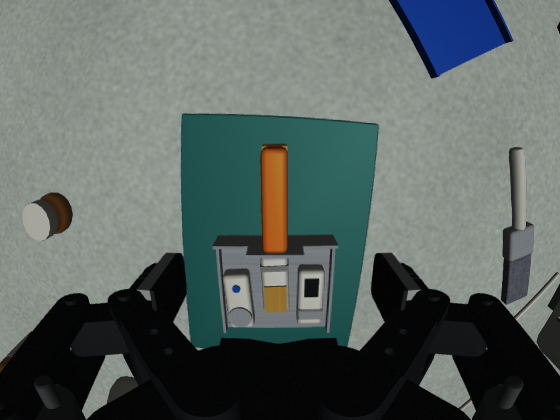

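```bash
python3 -m handwheel '{"slide":[[-0.09,1.2,0],[-0.09,2.4,0],[-0.09,3.5,0],[-0.09,4.5,0],[-0.09,5.3,0],[-0.09,5.8,0],[-0.09,5.8,0]],"rotation":[[0,0,0],[0,0,0],[0,0,0],[0,0,0],[0,0,0],[0,0,0],[0,0,0]]}' 1
python3 - <<'E'
from h import *
print(goto([.4274,.2382,.094],199.9))
E
python3 -m handwheel '{"slide":[[0,0,0],[0,0,0],[0,0,0],[0,0,0],[0,0,0],[0,0,0],[0,0,0],[0,0,0]],"rotation":[[0,0,0],[0,0,0],[0,0,0],[0,0,0],[0,0,0],[0,0,0],[0,0,0],[0,0,0]]}' 0
```

```text
time_s: 3.45
ee_pos: [0.4267, 0.2378, 0.0937]
tcp_rot: [0.407, -0.405, -0.578, 0.579]
force: [0.3, -0.9, 0.7]
width: 0.0858
(array([ 0.  , -0.01, -0.03]), array([-0.02, -0.01,  0.01]))
time_s: 4.45
ee_pos: [0.4269, 0.2379, 0.0942]
tcp_rot: [0.407, -0.406, -0.578, 0.579]
force: [-0.8, -0.4, 6.0]
width: 0.0214
```

```bash
python3 -m handwheel '{"slide":[[0,-0.15,0],[0,-0.4,0],[0,-0.8,0],[0,-1.2,0],[0,-1.6,0],[0,-2,0],[0,-2.3,0],[0,-2.4,0]],"rotation":[[0,0,0],[0,0,0],[-0.1,0,0],[-0.25,0,0],[-0.4,0,0],[-0.5,0,0],[-0.6,0,0],[-0.6,0,0]]}' 0
python3 - <<'E'
from h import *
P,M,s=pose();c=cal('wrist');im=optics.camera('wrist')
sd=optics.camera('side')
cv2.imwrite('pics/w2.png',np.hstack([im[130:400,130:430],cv2.resize(sd[220:360,170:326],(300,270))]));print(P,s['force'],s['wrist_torque'],s['joint_pos'].round(2),s['width'])
print(goto([.4265,.24,.2],200))
E
```

```text
time_s: 5.45
ee_pos: [0.427, 0.2379, 0.1549]
tcp_rot: [-0.39, 0.422, 0.602, -0.554]
force: [-1.3, -0.7, -3.7]
width: 0.0211
[0.42701821 0.23789997 0.15486811] [-1.33363627 -0.68339189 -3.71484199] [-0.11711698  0.36088969  0.0271536 ] [ 0.35  0.43  1.87  0.    0.76 -1.57] 0.021148690973191168
(array([ 0.09, -1.81, -0.16]), array([ 0.59, -0.02,  0.01]))
```

View pics/w2.png

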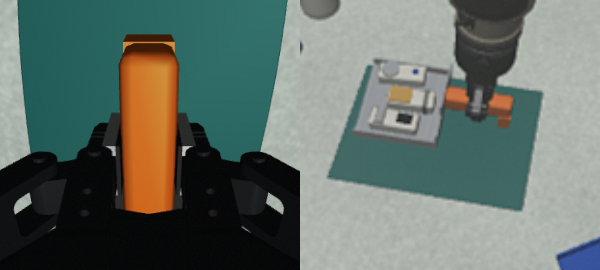

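```bash
python3 - <<'E'
from h import *
c=cal('side');print(onplane('side',[[266,157.3],[318.3,177.7]],.075,c).round(4))
c=cal('scene');print(onplane('scene',[[231.7,187.3],[186,184.3]],.075,c).round(4)); print('bystanders',onplane('scene',[[313,285],[265,282],[224,277],[275,220]],0,c).round(3).tolist())
print(goto([.43,.15,.205],150,-5))
E
```

```text
[[ 0.642  -0.1723  0.075 ]
 [ 0.4499 -0.165   0.075 ]]
[[ 0.4478 -0.1558  0.075 ]
 [ 0.4429 -0.3273  0.075 ]]
bystanders [[0.785, 0.153, 0.0], [0.783, -0.013, 0.0], [0.771, -0.157, 0.0], [0.537, 0.009, 0.0]]
(array([-3.34, -2.11,  0.91]), array([-0.04,  6.21,  0.54]))
```

```bash
python3 -m handwheel '{"slide":[[-0.2,-0.15,0.06],[-0.6,-0.4,0.17],[-1.1,-0.7,0.3],[-1.65,-1.05,0.45],[-2.2,-1.4,0.6],[-2.7,-1.7,0.74],[-3.1,-1.95,0.85],[-3.34,-2.11,0.91]],"rotation":[[0,0.37,0.03],[-0.01,1.1,0.1],[-0.02,2.05,0.18],[-0.02,3.1,0.27],[-0.03,4.1,0.36],[-0.03,5.05,0.44],[-0.04,5.8,0.5],[-0.04,6.21,0.54]]}' 0
python3 - <<'E'
from h import *
print(goto([.45,.06,.215],90,-5))
E
```

```text
time_s: 6.55
ee_pos: [0.43, 0.1497, 0.205]
tcp_rot: [-0.586, 0.639, 0.367, -0.337]
force: [0.4, 0.1, -3.6]
width: 0.0213
(array([-2.7 , -0.18, -2.52]), array([0.  , 7.45, 0.65]))
```

```bash
python3 -m handwheel '{"slide":[[-0.2,-0.01,-0.18],[-0.5,-0.03,-0.46],[-0.9,-0.06,-0.84],[-1.3,-0.09,-1.2],[-1.7,-0.12,-1.6],[-2.1,-0.15,-1.96],[-2.45,-0.17,-2.3],[-2.7,-0.18,-2.52]],"rotation":[[0,0.5,0.04],[0,1.35,0.12],[0,2.4,0.21],[0,3.5,0.3],[0,4.7,0.4],[0,5.9,0.5],[0,6.9,0.6],[0,7.45,0.65]]}' 0
python3 - <<'E'
from h import *
print(goto([.54,-.02,.215],90,-5))
E
```

```text
time_s: 7.55
ee_pos: [0.4503, 0.0596, 0.2147]
tcp_rot: [-0.676, 0.737, -0.002, 0.001]
force: [-0.2, -0.3, -3.4]
width: 0.0213
(array([ 3.6 ,  0.26, -3.16]), array([-0.  , -0.03, -0.  ]))
```

```bash
python3 -m handwheel '{"slide":[[0.2,0.01,-0.18],[0.6,0.04,-0.5],[1.15,0.08,-1],[1.75,0.12,-1.55],[2.35,0.17,-2.1],[2.95,0.21,-2.6],[3.4,0.25,-3],[3.6,0.26,-3.16]],"rotation":[[0,0,0],[0,0,0],[0,0,0],[0,0,0],[0,0,0],[0,0,0],[0,0,0],[0,0,0]]}' 0
python3 - <<'E'
from h import *
P,M,s=pose();print(P,s['force'],s['wrist_torque'],s['joint_pos'].round(2))
sc=optics.camera('scene');sd=optics.camera('side');cv2.imwrite('pics/sc3.png',sc);cv2.imwrite('pics/sd3.png',sd)
cv2.imwrite('pics/v3.png',np.hstack([cv2.resize(sc[140:270,160:290],(400,400)),cv2.resize(sd[90:220,230:360],(400,400))]))
E
```

```text
time_s: 8.55
ee_pos: [0.5407, -0.0209, 0.2148]
tcp_rot: [-0.676, 0.737, -0.002, 0.002]
force: [-0.3, 0.4, -3.7]
width: 0.0211
[ 0.54065259 -0.02089214  0.21482067] [-0.28634628  0.40904693 -3.67946159] [ 0.39015373 -0.01915777 -0.00721668] [-0.14  0.46  1.61 -0.1   1.06 -0.09]
```

View pics/v3.png

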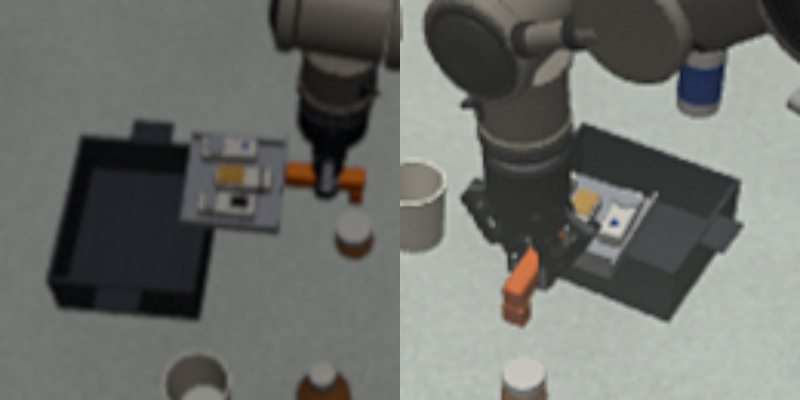

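```bash
python3 - <<'E'
from h import *
P,M,s=pose();c=cal('scene')
S=np.c_[-M[:,2],M[:,0],-M[:,1]]; g=P+M[:,1]*.054
for x,y in((55,58),(55,-58)):
    w=g+S@np.array([x+100,y,20-36])/1000
    q=c['extrinsics'][:3]@np.r_[w,1]; print('lip top corner predicted',w.round(4),(q[:2]/q[2]*c['f']+[c['cx'],c['cy']]).round(1))
w=g+S@np.array([.155,0,-.036]);print('edge',w)
for pt,a in((5,0),):pass
# target TCP for edge at (.549,-.182,.077) pitch 3
for z,p in((.085,2),(.076,3),(.072,3)):
    T=tool(90,p);S=np.c_[-T[:,2],T[:,0],-T[:,1]]; e=np.array([.548,-.183,z]); t=e-S@np.array([.155,0,-.036])-T[:,1]*.054
    print(z,p,t.round(4),goto(t,90,p))
E
```

```text
lip top corner predicted [ 0.5975 -0.1812  0.1586] [217.5 210.8]
lip top corner predicted [ 0.4815 -0.1807  0.1586] [221.6 182.1]
edge [ 0.539477   -0.18268167  0.13868143]
0.085 2 [ 0.548  -0.0312  0.1804] (array([ 0.31,  1.41, -0.31]), array([ 0.87, -0.03, -0.  ]))
0.076 3 [ 0.548  -0.0329  0.174 ] (array([ 0.31,  1.67, -0.35]), array([ 1.  , -0.03, -0.  ]))
0.072 3 [ 0.548  -0.0329  0.17  ] (array([ 0.31,  1.83, -0.34]), array([ 1.  , -0.03, -0.  ]))
```

```bash
python3 -m handwheel '{"slide":[[0.03,0.1,-0.03],[0.08,0.35,-0.08],[0.14,0.65,-0.14],[0.2,0.95,-0.2],[0.26,1.2,-0.26],[0.3,1.35,-0.3],[0.31,1.41,-0.31],[0.31,1.41,-0.31]],"rotation":[[0.06,0,0],[0.2,0,0],[0.4,0,0],[0.6,-0.01,0],[0.75,-0.02,0],[0.85,-0.03,0],[0.87,-0.03,0],[0.87,-0.03,0]]}' 0
python3 -m handwheel '{"slide":[[0,0.05,0],[0,0.12,0],[0,0.2,0],[0,0.27,0],[0,0.34,0],[0,0.38,0]],"rotation":[[0,0,0],[0,0,0],[0,0,0],[0,0,0],[0,0,0],[0,0,0]]}' 0
python3 - <<'E'
from h import *
P,M,s=pose();print(s['force'],s['wrist_torque'])
E
```

```text
time_s: 9.65
ee_pos: [0.548, -0.0313, 0.1804]
tcp_rot: [0.719, -0.695, 0.0, -0.0]
force: [0.0, 0.1, -4.3]
width: 0.0211
time_s: 10.4
ee_pos: [0.5479, -0.0309, 0.1708]
tcp_rot: [0.719, -0.695, 0.0, 0.0]
force: [0.3, -0.4, -3.2]
width: 0.0208
[ 0.28106604 -0.35904934 -3.15818335] [ 0.26263488 -0.01315231 -0.01207951]
```

```bash
python3 -m handwheel '{"slide":[[0,0.05,0],[0,0.1,0],[0,0.14,0],[0,0.14,0],[0,0.14,0]],"rotation":[[0,0,0],[0,0,0],[0,0,0],[0,0,0],[0,0,0]]}' 0
python3 - <<'E'
from h import *
P,M,s=pose();print(s['force'],s['wrist_torque'])
sc=optics.camera('scene');cv2.imwrite('pics/sc4.png',sc);sd=optics.camera('side')
cv2.imwrite('pics/v4.png',np.hstack([cv2.resize(sc[140:270,160:290],(400,400)),cv2.resize(sd[90:220,230:360],(400,400))]))
P,M,s=pose();print(s['force'],s['wrist_torque'])
E
```

```text
time_s: 11.02
ee_pos: [0.5482, -0.0308, 0.1677]
tcp_rot: [0.719, -0.695, -0.0, -0.0]
force: [0.1, 2.8, 2.4]
width: 0.021
[0.0624743  2.84347409 2.39732475] [-0.24781526 -0.02980137 -0.04713838]
[0.33958562 2.99823219 4.19590462] [-0.19968277 -0.06213024  0.00445232]
```

View pics/v4.png

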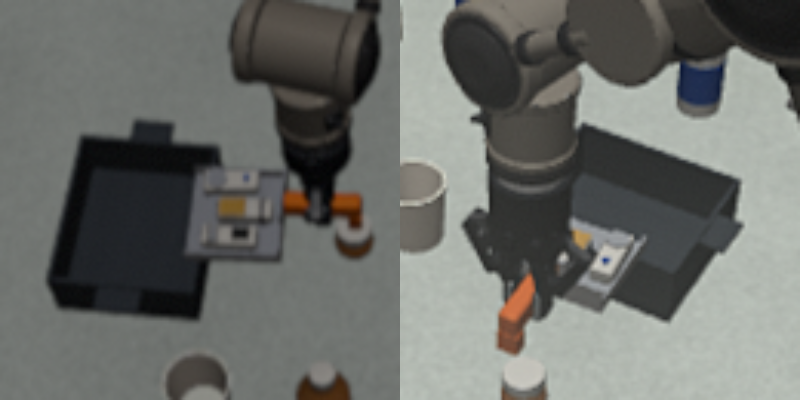

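```bash
cat >> h.py <<'E'
def pivot(pitches,C,xc,yaw=90):
    for p in pitches:
        T=tool(yaw,p);S=np.c_[-T[:,2],T[:,0],-T[:,1]]
        t=np.array(C)-S@np.array([xc+.1,0,-.036])-T[:,1]*.054
        print(p,t.round(4),*[v.tolist() for v in goto(t,yaw,p)])
def model(xc):
    P,M,s=pose();S=np.c_[-M[:,2],M[:,0],-M[:,1]]
    return P+M[:,1]*.054+S@np.array([xc+.1,0,-.036]),np.degrees(np.arcsin(-S[2,0]))
E
python3 - <<'E'
from h import *
C,p=model(.033);print(C,p,model(.055)[0])
C=C+[0,.004,-.001]
pivot([4,6,8,10,12,14],C,.033)
E
```

```text
[ 0.54827025 -0.16061873  0.07316222] 1.954866671882166 [ 0.54826436 -0.18260592  0.07241175]
4 [ 0.5483 -0.0302  0.1712] [0.0, -0.14, 0.03] [0.26, -0.0, 0.0]
6 [ 0.5483 -0.0338  0.1756] [0.0, -0.32, -0.11] [0.51, -0.0, 0.0]
8 [ 0.5483 -0.0374  0.1798] [0.0, -0.49, -0.25] [0.76, -0.0, 0.0]
10 [ 0.5483 -0.0413  0.1839] [0.0, -0.66, -0.4] [1.01, -0.0, 0.0]
12 [ 0.5483 -0.0452  0.1878] [0.0, -0.83, -0.55] [1.26, -0.0, 0.0]
14 [ 0.5483 -0.0493  0.1917] [0.0, -0.99, -0.71] [1.51, -0.0, 0.0]
```

```bash
python3 -m handwheel '{"slide":[[0,-0.14,0.03],[0,-0.32,-0.11],[0,-0.49,-0.25],[0,-0.66,-0.4],[0,-0.83,-0.55],[0,-0.99,-0.71],[0,-0.99,-0.71]],"rotation":[[0.26,0,0],[0.51,0,0],[0.76,0,0],[1.01,0,0],[1.26,0,0],[1.51,0,0],[1.51,0,0]]}' 0
python3 - <<'E'
from h import *
P,M,s=pose();print(P,s['force'],s['wrist_torque'],s['joint_pos'].round(2))
C,p=model(.033);print(C,p)
pivot([16,19,22,25,28,30],C+[0,0,-.0015],.033)
E
```

```text
time_s: 12.0
ee_pos: [0.5485, -0.0504, 0.1918]
tcp_rot: [0.788, -0.615, 0.0, -0.001]
force: [0.5, -0.1, 2.5]
width: 0.0211
[ 0.54845851 -0.05036933  0.19184324] [ 0.50656791 -0.10224306  2.50095584] [-0.77414186 -0.46789273  0.02347606] [-0.33  0.52  1.59  0.26  1.12 -0.46]
[ 0.54841396 -0.15757864  0.07228086] 14.032167090601144
16 [ 0.5484 -0.0545  0.194 ] [-0.0, -0.12, -0.14] [0.25, -0.01, 0.01]
19 [ 0.5484 -0.0611  0.1992] [-0.0, -0.39, -0.35] [0.62, -0.01, 0.01]
22 [ 0.5484 -0.068   0.2041] [-0.0, -0.64, -0.56] [1.0, -0.01, 0.01]
25 [ 0.5484 -0.0751  0.2086] [0.0, -0.89, -0.8] [1.37, -0.01, 0.01]
28 [ 0.5484 -0.0824  0.2127] [0.0, -1.12, -1.04] [1.75, -0.01, 0.01]
30 [ 0.5484 -0.0874  0.2152] [0.0, -1.27, -1.21] [2.0, -0.01, 0.01]
```

```bash
python3 -m handwheel '{"slide":[[0,-0.12,-0.14],[0,-0.39,-0.35],[0,-0.64,-0.56],[0,-0.89,-0.8],[0,-1.12,-1.04],[0,-1.27,-1.21],[0,-1.27,-1.21],[0,-1.27,-1.21]],"rotation":[[0.25,0,0],[0.62,-0.01,0.01],[1,-0.01,0.01],[1.37,-0.01,0.01],[1.75,-0.01,0.01],[2,-0.01,0.01],[2,-0.01,0.01],[2,-0.01,0.01]]}' 0
python3 - <<'E'
from h import *
P,M,s=pose();print(P,s['force'],s['wrist_torque'],s['joint_pos'].round(2))
C,p=model(.033);print(C,p)
pivot([32,34,36,38,40],C+[0,0,-.001],.033)
sc=optics.camera('scene');sd=optics.camera('side')
cv2.imwrite('pics/v5.png',np.hstack([cv2.resize(sc[140:270,160:290],(400,400)),cv2.resize(sd[90:220,230:360],(400,400))]))
E
```

```text
time_s: 13.0
ee_pos: [0.5484, -0.0878, 0.215]
tcp_rot: [0.866, -0.5, -0.0, -0.0]
force: [1.7, -3.8, 1.0]
width: 0.0212
[ 0.54844843 -0.08775973  0.21497598] [ 1.72403287 -3.8078863   1.03916785] [-1.26623115 -0.33539765 -0.10449237] [-0.49  0.57  1.51  0.47  1.35 -0.66]
[ 0.54849453 -0.15804231  0.07058292] 29.959851200586346
32 [ 0.5485 -0.0929  0.2164] [0.0, -0.15, -0.15] [0.26, 0.0, 0.0]
34 [ 0.5485 -0.0981  0.2186] [0.0, -0.33, -0.29] [0.51, 0.0, 0.0]
36 [ 0.5485 -0.1033  0.2206] [0.0, -0.51, -0.43] [0.76, 0.0, 0.0]
38 [ 0.5485 -0.1086  0.2224] [0.0, -0.67, -0.58] [1.01, 0.0, 0.0]
40 [ 0.5485 -0.114   0.224 ] [0.0, -0.84, -0.73] [1.26, 0.0, 0.0]
```

View pics/v5.png

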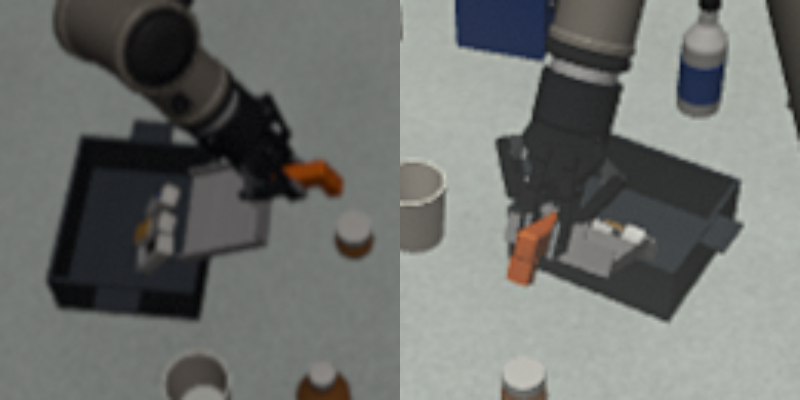

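```bash
python3 -m handwheel '{"slide":[[0,-0.15,-0.15],[0,-0.33,-0.29],[0,-0.51,-0.43],[0,-0.67,-0.58],[0,-0.84,-0.73],[0,-0.84,-0.73],[0,-0.84,-0.73],[0,-0.84,-0.73]],"rotation":[[0.26,0,0],[0.51,0,0],[0.76,0,0],[1.01,0,0],[1.26,0,0],[1.26,0,0],[1.26,0,0],[1.26,0,0]]}' 0
python3 - <<'E'
from h import *
P,M,s=pose();print(P,s['force'],s['wrist_torque'],s['joint_pos'].round(2))
C,p=model(.033);print(C,p,model(.055)[0])
sc=optics.camera('scene');sd=optics.camera('side')
cv2.imwrite('pics/v6.png',np.hstack([cv2.resize(sc[170:240,170:260],(514,400),interpolation=2),cv2.resize(sd[130:210,260:340],(286,286))[:,:].repeat(1,0) if 0 else cv2.resize(sd[120:220,260:331],(284,400),interpolation=2)]))
E
```

```text
time_s: 14.1
ee_pos: [0.5484, -0.114, 0.2239]
tcp_rot: [0.906, -0.423, -0.0, -0.0]
force: [0.4, -5.2, 0.1]
width: 0.0213
[ 0.54843539 -0.11401785  0.22390388] [ 0.43572266 -5.21368266  0.06646319] [-1.61634226 -0.21612428 -0.258096  ] [-0.58  0.63  1.45  0.57  1.51 -0.75]
[ 0.54848469 -0.15812432  0.0694901 ] 39.97274799242735 [ 0.54849035 -0.17498402  0.05535679]
```

View pics/v6.png

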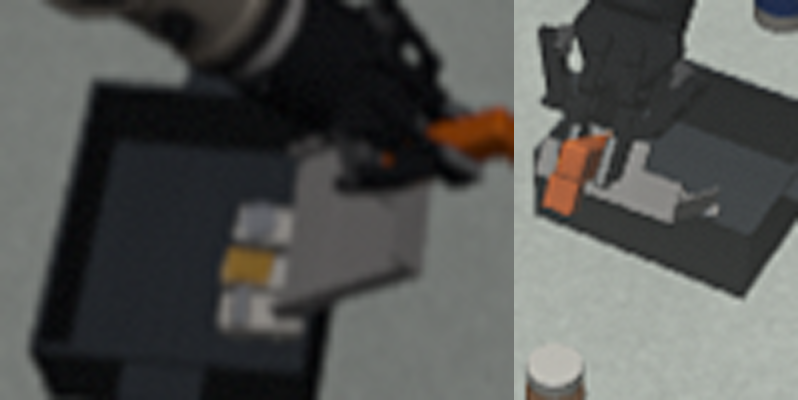

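```bash
python3 -m handwheel '{"slide":[[0,0,0],[0,0,0],[0,0,0]],"rotation":[[0,0,0],[0,0,0],[0,0,0]]}' 0
python3 - <<'E'
from h import *
P,M,s=pose();print(s['force'])
print(goto([.545,-.08,.26],90,38));print(goto([.53,-.02,.28],90,20));print(goto([.5,.03,.25],90,5))
E
```

```text
time_s: 14.58
ee_pos: [0.5484, -0.1139, 0.2239]
tcp_rot: [0.906, -0.423, -0.0, 0.0]
force: [0.4, -4.9, 1.4]
width: 0.0208
[ 0.44792763 -4.86254642  1.3707101 ]
(array([-0.14, -0.23,  1.97]), array([-0.24,  0.  ,  0.  ]))
(array([-0.74,  0.69,  4.32]), array([-2.49,  0.  ,  0.  ]))
(array([-1.93,  2.9 ,  5.08]), array([-4.37,  0.  ,  0.  ]))
```

```bash
python3 -m handwheel '{"slide":[[-0.07,-0.12,1],[-0.14,-0.23,1.97],[-0.4,0.2,3.1],[-0.74,0.69,4.32],[-1,1.3,4.6],[-1.4,2,4.8],[-1.7,2.5,5],[-1.93,2.9,5.08]],"rotation":[[-0.12,0,0],[-0.24,0,0],[-1.2,0,0],[-2.3,0,0],[-3,0,0],[-3.6,0,0],[-4.1,0,0],[-4.37,0,0]]}' 0
python3 - <<'E'
from h import *
P,M,s=pose();print(s['force'],s['wrist_torque'])
print(goto([.43,.15,.2],145,0))
E
```

```text
time_s: 15.58
ee_pos: [0.4982, 0.032, 0.2487]
tcp_rot: [0.737, -0.675, 0.001, 0.002]
force: [0.3, 0.0, -3.0]
width: 0.021
[ 0.29634996  0.04749303 -2.97127744] [ 0.06966377 -0.05290631 -0.02683688]
(array([-2.71,  2.37,  4.53]), array([-0.6 , -6.86,  0.27]))
```

```bash
python3 -m handwheel '{"slide":[[-0.2,0.2,0.4],[-0.6,0.5,1],[-1,0.9,1.7],[-1.4,1.25,2.4],[-1.8,1.6,3.05],[-2.2,1.9,3.7],[-2.5,2.2,4.2],[-2.71,2.37,4.53]],"rotation":[[-0.05,-0.6,0.02],[-0.13,-1.5,0.06],[-0.22,-2.5,0.1],[-0.31,-3.5,0.14],[-0.4,-4.6,0.18],[-0.48,-5.6,0.22],[-0.55,-6.4,0.25],[-0.6,-6.86,0.27]]}' 0
python3 - <<'E'
from h import *
print(goto([.4274,.2382,.14],199.9,0))
E
```

```text
time_s: 16.58
ee_pos: [0.4279, 0.1509, 0.1988]
tcp_rot: [0.627, -0.626, -0.326, 0.329]
force: [0.2, -0.2, -2.5]
width: 0.0211
(array([2.86, 2.35, 2.  ]), array([-0.03, -6.84, -0.01]))
```

```bash
python3 -m handwheel '{"slide":[[0.2,0.2,0.15],[0.6,0.5,0.4],[1,0.8,0.7],[1.5,1.2,1],[2,1.6,1.4],[2.4,1.95,1.7],[2.7,2.2,1.9],[2.86,2.35,2]],"rotation":[[0,-0.6,0],[0,-1.5,0],[0,-2.5,0],[0,-3.5,0],[0,-4.6,0],[0,-5.6,0],[0,-6.4,0],[-0.03,-6.84,0]]}' 0
python3 - <<'E'
from h import *
P,M,s=pose();print(P,s['force'],goto([.4274,.2382,.1],199.9,0))
c=cal('side');sd=optics.camera('side');sc=optics.camera('scene');cv2.imwrite('pics/v7.png',np.hstack([cv2.resize(sd[220:350,180:310],(400,400),interpolation=2),cv2.resize(sc[160:260,170:270],(400,400),interpolation=2)]))
S=np.c_[-M[:,2],M[:,0],-M[:,1]];g=P+M[:,1]*.054
for l in([.055,0,0],[.055,.058,.0],[.055,-.058,0],[-.145,0,.05]):
    w=g+S@(np.array(l)-[-.1,0,.036]);q=c['extrinsics'][:3]@np.r_[w,1];u=q[:2]/q[2]*c['f']+[c['cx'],c['cy']];print(l,w.round(3),((u-[180,220])*400/130).round(0))
E
```

```text
time_s: 17.58
ee_pos: [0.4264, 0.2385, 0.1392]
tcp_rot: [0.406, -0.405, -0.578, 0.581]
force: [0.8, 0.0, -2.4]
width: 0.0211
[0.42641505 0.23848343 0.13915807] [ 0.80183334  0.01128075 -2.42525625] (array([-0.02,  1.57, -0.04]), array([-0.03,  0.02, -0.  ]))
[0.055, 0, 0] [0.572 0.292 0.049] [ 83. 176.]
[0.055, 0.058, 0.0] [0.552 0.346 0.049] [ 67. 236.]
[0.055, -0.058, 0] [0.592 0.237 0.049] [ 98. 121.]
[-0.145, 0, 0.05] [0.384 0.223 0.099] [314. 170.]
```

View pics/v7.png

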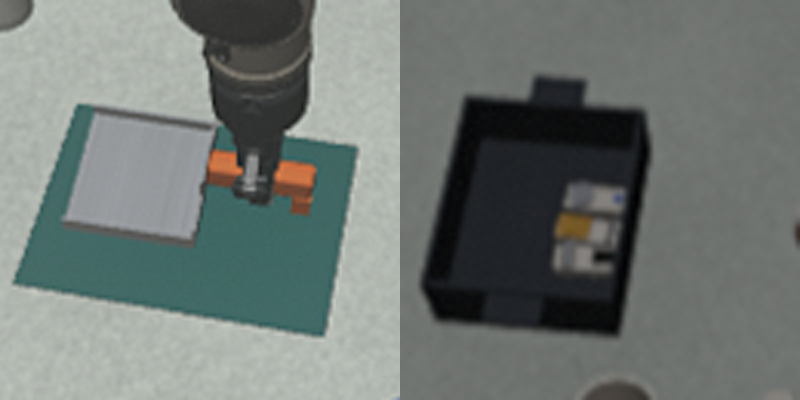

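```bash
python3 -m handwheel '{"slide":[[0,0.3,0],[0,0.7,0],[0,1.1,0],[0,1.4,0],[-0.02,1.6,-0.04],[-0.02,1.7,-0.04],[-0.02,1.78,-0.04],[-0.02,1.78,-0.04]],"rotation":[[0,0,0],[0,0,0],[0,0,0],[0,0,0],[0,0,0],[0,0,0],[0,0,0],[0,0,0]]}' 0
python3 - <<'E'
from h import *
print(manip.state()['force'],manip.state()['wrist_torque'])
E
```

```text
time_s: 18.68
ee_pos: [0.4285, 0.2386, 0.0959]
tcp_rot: [0.406, -0.406, -0.579, 0.579]
force: [0.6, 0.6, 5.8]
width: 0.0211
[0.63269586 0.55691625 5.77659019] [-0.1041767   0.30732151 -0.02451093]
```

```bash
python3 -m handwheel '{"slide":[[0,0,0],[0,0,0],[0,0,0],[0,0,0],[0,0,0],[0,0,0]],"rotation":[[0,0,0],[0,0,0],[0,0,0],[0,0,0],[0,0,0],[0,0,0]]}' 1
python3 -m handwheel '{"slide":[[0,-0.3,0],[0,-1,0],[0,-2,0],[0,-3,0],[0,-4,0],[0,-5,0],[0,-5.8,0],[0,-5.8,0]],"rotation":[[0,0,0],[0,0,0],[0,0,0],[0,0,0],[0,0,0],[0,0,0],[0,0,0],[0,0,0]]}' 1
python3 - <<'E'
from h import *
P,M,s=pose();c=cal('wrist');im=optics.camera('wrist');print(P,s['force'],s['width'])
m=masks(im)['orange'];k=big(m);b=cv2.boxPoints(cv2.minAreaRect(k));print(onplane('wrist',b,.054,c).round(4).tolist())
sd=optics.camera('side');cv2.imwrite('pics/v8.png',np.hstack([cv2.resize(im,(533,400)),cv2.resize(sd[220:350,180:266],(265,400))]))
E
```

```text
time_s: 19.42
ee_pos: [0.4285, 0.2386, 0.0959]
tcp_rot: [0.406, -0.406, -0.579, 0.579]
force: [-0.2, -0.6, -0.0]
width: 0.0858
time_s: 20.42
ee_pos: [0.4291, 0.2389, 0.2426]
tcp_rot: [-0.405, 0.407, 0.58, -0.578]
force: [0.2, 0.7, -0.4]
width: 0.0857
[0.42905879 0.23890831 0.24255742] [ 0.20136499  0.68275675 -0.372111  ] 0.08574400580501844
[[0.3911, 0.2162, 0.054], [0.3843, 0.2349, 0.054], [0.4686, 0.2667, 0.054], [0.4761, 0.2463, 0.054]]
```

View pics/v8.png

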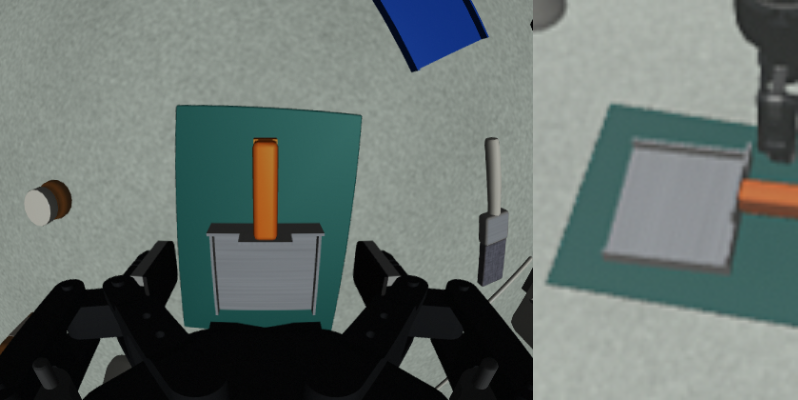

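```bash
python3 -c "
from plant import manip;print(manip.sign_off())"
```

```text
the job is handed in; nothing more can be done
None
```

The three treatment heads are in the tub, the empty shovel is back on its teal mat and released, and the job is handed in at about 20.5 s of the 72 s allowed. No verdict was reported.

- **Lift and carry:** I gripped the orange handle, lifted the shovel 60 mm and carried it nose-up by about 5°. Pictures after the lift and at the tub showed all three heads still on the blade.
- **Press:** With the heads on the blade, I pressed the front edge on the tub's inner long rim with about 7 N, judged from the wrist force against the shovel's hanging weight.
- **Tip:** I tilted the blade to 40° in steps, with the edge staying on the rim. At 40° the three heads lay on the tub floor, and the blade was still pressing with about 6 N.
- **Last checks:** A picture after the shovel was withdrawn showed the three heads lying flat in the tub. After release, the shovel lay flat on the mat, with its handle within about 4 mm of where it started. The gripper was about 150 mm clear with no contact force.

Two things disagreed or were not measured directly:
- **Rim position:** The two fixed cameras put the rim about 10 mm apart. I allowed for that, and my estimate of the edge stayed inside the permitted zone.
- **Bystanders:** I did not measure them at the end. In the pictures, none that were in view looked moved, and the arm met no unexpected contact force.

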